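# Roll a turned bar home against the set stop and chock it

### The arm

A 6-joint arm with a two-finger parallel gripper is mounted at the origin on a cart in front of the work surface, level with it; the furniture and walls round the work are solid. World frame = base frame: x ahead of the robot, y to its left, z up, the work surface at z = 0. Lengths are in mm, angles in rad, forces in N, time in s.
With the tool pointing down it reaches from about 350 to 975 mm from the base axis. Payload 4.9 kg.
Tool frame: the origin (TCP) lies at the very end of the fingers, on their centre line; the grasp point (between the pads) lies 19 mm behind it; z points along the fingers, y is the line along which they close (so a half turn about z gives the same grasp; the last joint's range is limited). The gripper opens to 85 mm and grips with 20 to 120 N. Pads are 22 mm wide; open, the fingers measure 114 mm over their backs; the gripper's body (76 mm by 85 mm) begins 54 mm behind the grasp point. The pads swing forward as they close: fully open they stand 13 mm farther back than shut.
Start: joints at [-1.396, 0.053, 1.613, -0, 1.476, -0.119], TCP at [180.99, -598.201, 231.304] pointing down, gripper open.
Joint ranges: [-3.01, 3.01], [-1.01, 2.22], [0.06, 2.58], [-1.02, 4.17], [0.09, 2.62], [-3.14, 3.14]. Speed limits (rad/s): [2.57, 2.57, 3.14, 3.14, 3.14, 3.14].

### API

Orientations are given as a 3x3 rotation matrix whose columns are the frame's x, y, z axes.
In Python, from workcell import * gives the robot as it stands. The module is installed in compiled form; this text tells all that it offers.
- The arm moves only by the tool play_rows, never from a script. Its argument "increments" is one flat list of numbers, 4 for each row, row after row: the shift along the tool's x, y, z normalised to -1 to 1, where 1 is 0.03 m, then the turn about the tool's z normalised to -1 to 1, where 1 is 5 degrees. In form: [dx, dy, dz, twist, dx, dy, dz, twist, ...]. A call has 1 to 20 rows; each row shifts and turns the commanded pose from where the row before left it, along the tool's axes as they then stand; what a row does not reach is not made up. A row lasts 1/8 s, in which the tool goes at most 62.5 mm and 10.7 degrees, less where a joint would pass 70% of its speed; a pose out of reach is approached as far as the arm can. A call with a number of a shift or a turn outside -1 to 1 is refused whole. A call with a gripper value outside its range is refused whole. "hand" is the gripper's target within -1 to 1 (shut at 1, half-way at 0, fully open at -1), set as the call begins (left out, the last holds). The fingers move at their own pace and stop on an object; the grip force is fixed at half the most. Time passes only in rows, so rows that do not move let the fingers close. It gives the time, the measured TCP pose, the force, the opening and the grip force at its end, in the units of the state.
- observe(): the state, without advancing time (a new reading comes with each control period).
- get_image(name): name is "side" or "top" or "wrist"; returns a dict with "image" (480x640x3 uint8, red, green, blue), "z_map" (480x640 float32, mm along the optical axis (not along the pixel's ray), 0 where there is no reading), "intrinsics" (3x3 intrinsics, pixels), "R" (3x3) and "t" (3): a world point X has camera coordinates R X + t. Camera axes: x right, y down, z forward; pixel columns grow to the right and rows downward; lengths in mm; the calibration is good to about 2 mm. A picture is of the moment at which its call begins.
- hand_in(): hands the job in; it is judged then, once.
The state is a dict: "clock": time; "joints": joint angles; "dq": joint speeds; "effort": joint torques, N m; "position": TCP position; "orientation": TCP orientation; "wrist_force": force on the tool from outside, world axes, zero at the start; "wrist_torque": the same for the moment, N m; "grip_width": finger opening in mm; "grasp_force": force on a finger pad.
Only numpy, scipy, OpenCV 4.12 (cv2) and the standard library are available. Lean on these libraries where they do the work, as an engineer would, in place of code of your own. Each camera call takes 0.05 s, during which the arm holds its last target. There are 200 camera calls.

### The job

Roll the loose aluminium bar along the wooden tray (roll it, do not carry it) until it bears against the steel anvil plate of the stop, and press it home there with a light, steady push of about 6 newtons for half a second. The anvil is already set and only holds by friction, so do not bump, shove or shift it. Then set the wooden chock on the tray squarely behind the middle of the bar, up against it, so that the bar is trapped touching the anvil and the chock, and leave the other tools alone.

Things in the scene. Friction and masses are not known exactly. Their poses are not given: they have to be found in the camera images.
- tray: fixed wooden rolling tray, 104 (its x) x 290 (its y) mm; origin at the centre of its underside, on the bench. Its flat deck is 12 mm above the bench. Along both long sides runs a dark rail 8 mm wide, top 22 mm above the bench; 88 mm free between them. The bar rolls along the tray's +y, towards the stop.
- stop: adjustable stop, rigid: brass-coloured block 80 (x) x 16 (y) x 30 mm, 50 to 100 mm from the tray's centre, black knob behind; origin at deck level below the middle of its -y face, axes as the tray's. On pins it carries a steel anvil plate 70 (x) x 6 mm, 27 mm high, red marks: the bar's stop face is the anvil's front, set 8 to 22 mm at -y of the origin (not measured: see or feel it). The anvil slips at 18 N.
- bar: loose solid bare aluminium round bar, 34 mm diameter, 80 mm long, about 0.2 kg; origin at its middle, on its axis; its x is the axis (the other axes turn as it rolls). It lies across the deck in the tray's -y half, axis about parallel to the tray's x. It stays where it is left: rolling takes about 0.2 N.
- chock: loose pale wooden chock, about 0.16 kg; origin at the centre of its underside, z up. Base block 60 (x) x 36 (y) x 26 mm high; on it a grip 28 (x) x 30 (y) mm that reaches from 26 to 56 mm height, to be pinched across its 28 mm (along x). The two red-marked faces at y = +18 mm and y = -18 mm are alike; either may go against the bar. It starts on the bench beyond the tray.
- hammer: bystander: small hammer with a wooden handle, 119 x 211 x 22 mm, lying; origin at the centre of its underside. Leave alone.
- screwdriver: bystander: screwdriver with a yellow handle, 27 x 193 x 26 mm, lying along its y; origin at the centre of its underside. Leave alone.
- tin_box: bystander: flat blue tin box, 57 x 87 x 23 mm, by the right-hand end of the tool rack (the nearer of two such boxes); origin at the centre of its underside. Leave alone.
Mind the look-alikes: they are no part of the job. What is meant by the bar is not green, and is the larger of those in its own colour.

How it is judged:
By the outcome, as a careful person would: the job done as asked, in the order asked, and still so for the second after the job is handed in, with the robot touching nothing.
It also fails if it takes over 64 s, if anything falls off the work surface, if the arm or the gripper's body presses on something with over 40 N, if the wrist force passes 120 N, or if a joint passes its speed limit or range.

## Working session

There is one attempt and no reset: what is moved stays moved. The work goes in short steps, Python scripts to look and compute and a tool call to move; the robot and the scene stay as the last step left them, time stands still between calls to the robot, and variables do not carry over. Pictures are saved under pics/ and viewed, at most 10 in all, crops included, and the job is handed in when it is done.

Besides the shell and the picture viewer there is one more tool, called after "Emit:" as name(argument=value, ...) on one line, values as JSON. play_rows: Moves the arm, as the interface text tells. Scaled input: -1 to 1 covers 0.03 m each way for a shift and 5 degrees each way for a turn. Its arguments: {"type":"object","properties":{"increments":{"type":"array","items":{"type":"number"}},"hand":{"type":"number"}},"required":["increments"]}

```bash
mkdir -p pics
cat > h.py <<'E'
from workcell import *
import numpy as np, cv2, pickle
def snap(n,f):
    d=get_image(n); pickle.dump(d,open(f'pics/{f}.pkl','wb')); cv2.imwrite(f'pics/{f}.png',d['image'][:,:,::-1]); return d
def load(f): return pickle.load(open(f'pics/{f}.pkl','rb'))
def ray(d,uv,z):
    K=np.array(d['intrinsics']);R=np.array(d['R']);t=np.array(d['t'])
    c=-R.T@t; v=R.T@np.linalg.inv(K)@np.array([uv[0],uv[1],1.]); return c+v*(z-c[2])/v[2]
def cloud(d):
    K=np.array(d['intrinsics']);R=np.array(d['R']);t=np.array(d['t']);z=d['z_map'].astype(float)
    v,u=np.mgrid[:480,:640]; P=np.stack([(u-K[0,2])/K[0,0]*z,(v-K[1,2])/K[1,1]*z,z],-1)
    P=(P-t)@R; P[z<=0]=np.nan; return P
E
python3 - <<'E'
from h import *
np.set_printoptions(precision=3,suppress=True)
for n in('top','side'):
    d=snap(n,n+'0'); print(n,-np.array(d['R']).T@d['t'],np.array(d['R'])[2])
s=observe(); print(s['clock'],s['orientation'],s['wrist_force'])
E
```

```text
top [ 302.782 -358.615 1533.406] [ 0.209 -0.001 -0.978]
side [523.223 929.35  746.756] [ 0.065 -0.87  -0.489]
0.1 [[ 0.957  0.29  -0.   ]
 [ 0.29  -0.957  0.002]
 [ 0.    -0.002 -1.   ]] [-0.371 -0.761  0.56 ]
```

View pics/top0.png

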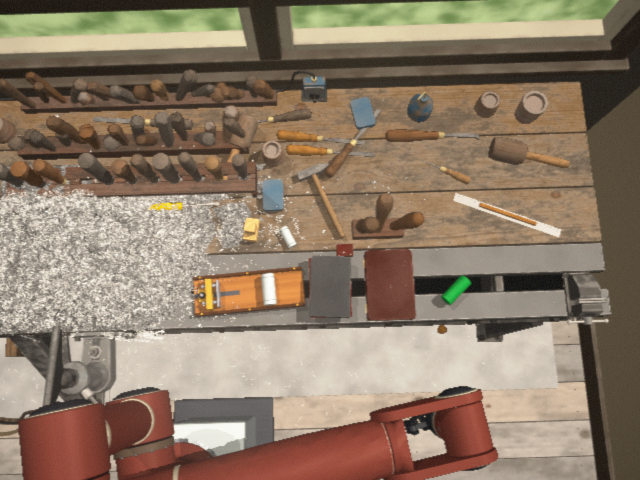

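View pics/side0.png

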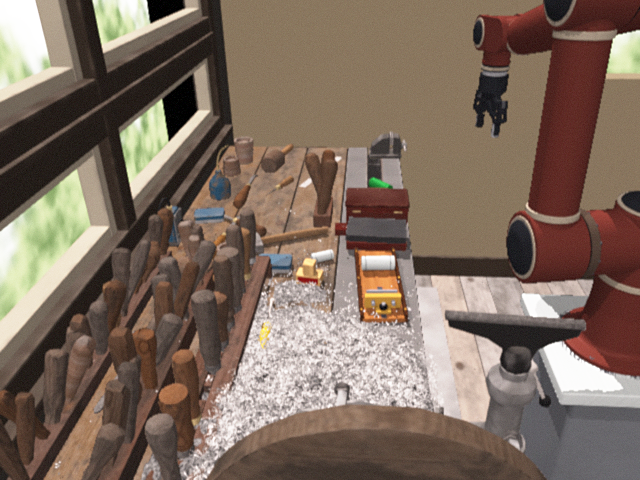

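The top view shows the tray at u 193–305, v 267–317. The brass stop is at (210,293), the bar at (268,288) and the chock at (250,230). The look-alikes are a small bar at (288,237) and a green one at (456,290). The side view agrees: bar (378,262), stop (382,300), chock (310,272).

Run:
```python
from h import *
np.set_printoptions(precision=1,suppress=True)
d=load('top0');P=cloud(d);im=d['image'];hsv=cv2.cvtColor(im,cv2.COLOR_RGB2HSV)
def comp(m,box,name,z):
    u0,u1,v0,v1=box; mm=np.zeros((480,640),np.uint8); mm[v0:v1,u0:u1]=m[v0:v1,u0:u1]
    n,l,s,c=cv2.connectedComponentsWithStats(mm); i=1+np.argmax(s[1:,4]); q=l==i
    cs=cv2.findContours(q.astype(np.uint8),0,1)[0][0]; b=cv2.boxPoints(cv2.minAreaRect(cs))
    print(name,s[i],'z med/max',np.nanmedian(P[q][:,2]),np.nanpercentile(P[q][:,2],95)); 
    w=np.array([ray(d,x,z)[:2] for x in b]); print(w, w.mean(0)); return q
H,S,V=[hsv[...,i].astype(int) for i in range(3)]
comp((S>100)&(H<22),(185,312,255,325),'tray',17)
comp((S<60)&(V>120),(255,285,268,312),'bar',12+25)
comp((S>70)&(H>15)&(H<32),(235,265,212,248),'chock',40)
comp((S>120)&(H>18)&(H<32),(195,225,272,318),'stop',42)
# depth rows along tray centre
z=P[...,2]
for v in (280,290,300): print(v,[(u,int(z[v,u])) for u in range(196,312,4)])
for v in range(212,246,3): print(v,z[v,236:268:3].astype(int))
print(ray(d,(193,290),12),ray(d,(305,290),12))
cv2.imwrite('pics/crop0.png',cv2.resize(im[205:325,180:315,::-1],None,fx=5.5,fy=5,interpolation=2)[:600])
```

```text
tray [ 193  267  112   49 3418] z med/max 13.252381799047454 25.76599952863934
[[ 523.2  -23.8]
 [ 542.  -317.7]
 [ 438.2 -324.7]
 [ 419.9  -35.1]] [ 480.8 -175.3]
bar [261 273  15  32 394] z med/max 42.628376014200406 49.55528996401063
[[ 523.4 -209.1]
 [ 525.4 -241.8]
 [ 442.8 -248.3]
 [ 440.8 -215.9]] [ 483.1 -228.8]
chock [242 216  23  32 462] z med/max 25.007142435370284 58.31945318250729
[[ 597.7 -160.5]
 [ 681.5 -167.3]
 [ 674.9 -225.5]
 [ 591.3 -218.2]] [ 636.3 -192.9]
stop [203 279  11  30 212] z med/max 41.84882904236806 48.39435508896338
[[512.  -57.3]
 [513.4 -80.3]
 [436.9 -87.7]
 [435.6 -64.9]] [474.5 -72.6]
280 [(196, 12), (200, 10), (204, 16), (208, 44), (212, 20), (216, 42), (220, 5), (224, 15), (228, 11), (232, 13), (236, 9), (240, 8), (244, 9), (248, 8), (252, 11), (256, 6), (260, 5), (264, 51), (268, 41), (272, 36), (276, 15), (280, 10), (284, 10), (288, 13), (292, 12), (296, 13), (300, 14), (304, -11), (308, -9)]
290 [(196, 27), (200, 19), (204, 21), (208, 38), (212, 29), (216, 36), (220, 13), (224, 11), (228, 11), (232, 18), (236, 15), (240, 8), (244, 8), (248, 
[... 759 characters left out ...]
                25                    3
                    6                    5]
224 [ 0  5 -1 62 55 53 59 30  0  3  1]
227 [ 1  0 -4 55 56 54 51 26  3  0 -6]
230 [ 4 18 10 54 60 54 50 22  7  4 -1]
233 [ 6  9  7 30 31 39 37 13 -4  2 -2]
236 [-2  0  4 26 26 24 27  3  0 -1  6]
239 [ 4  2 -5 27 27 28 24  2  0  0  0]
242 [                   5                    5                    0
                    0                    4                   -4
                   -1 -9223372036854775808                    2
                    0                    1]
245 [-2  1  3  2 -1  2  2  3  0 -1 -1]
[488.4 -27.6  12. ] [ 478.8 -323.8   12. ]<stdin>:18: RuntimeWarning: invalid value encountered in cast
```

View pics/crop0.png

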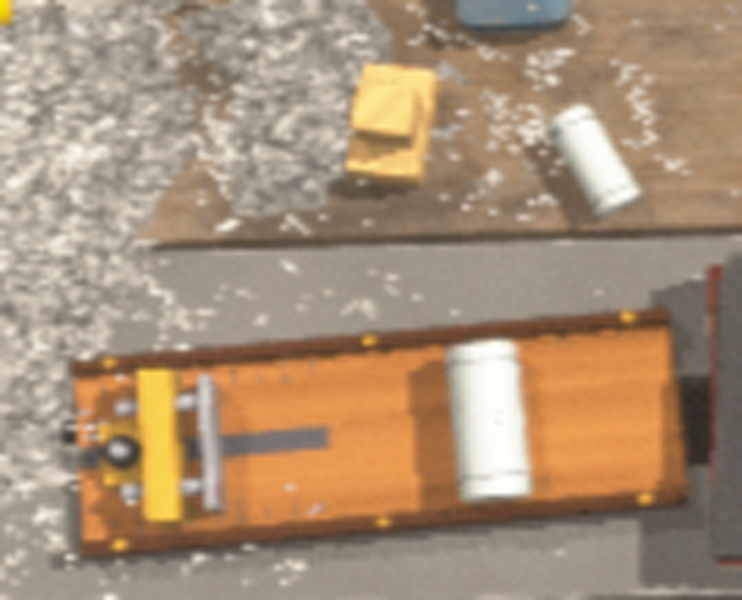

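The crop shows the anvil's front edge at about crop (220,440), the bar spanning (450–528, 345–498), and the chock's grip top at (386,100), turned about −10°. Tray yaw comes out at about 3.7°. I'll check obstacle heights, then move.

Run:
```python
from h import *
np.set_printoptions(precision=1,suppress=True)
d=load('top0');P=cloud(d)
c=np.array([480.8,-175.3]);a=.0635;X=np.array([np.cos(a),np.sin(a)]);Y=np.array([-X[1],X[0]])
def loc(p): q=p[:2]-c; return np.array([q@X,q@Y])
p=ray(d,(180+220/5.5,205+440/5),39);print('anvil',p,loc(p))
p=ray(d,(180+182/5.5,205+445/5),42);print('stopface',p,loc(p))
print('grip top',ray(d,(180+387/5.5,205+102/5),56))
print('base corners',[ray(d,(180+u/5.5,205+v/5),z)[:2] for u,v,z in((437,70,26),(365,65,26),(348,170,26),(420,180,26))])
for b in ((308,352,255,318),(365,412,250,320),(352,425,195,238),(255,310,175,250)):
    print(b,np.nanpercentile(P[b[2]:b[3],b[0]:b[1],2],[50,90,98]))
```

```text
anvil [ 475.  -103.7   39. ] [-1.2 71.8]
stopface [472.7 -86.3  42. ] [-2.4 89.3]
grip top [ 648.5 -185.9   56. ]
base corners [array([ 672.3, -206.9]), array([ 676.3, -171.8]), array([ 618.9, -163.2]), array([ 612.3, -198. ])]
(308, 352, 255, 318) [43.2 47.6 50.3]
(365, 412, 250, 320) [64.2 68.3 71.1]
(352, 425, 195, 238) [ 36.5 188.3 196.7]
(255, 310, 175, 250) [ 1.6 23.3 27.9]
```

Emit:
play_rows(increments=[0.92, -0.525, 0, 0, 0.92, -0.525, 0, 0, 0.92, -0.525, 0, 0, 0.92, -0.525, 0, 0, 0.92, -0.525, 0, 0, 0.92, -0.525, 0, 0, 0.92, -0.525, 0, 0, 0.92, -0.525, 0, 0, 0.92, -0.525, 0, 0, 0.92, -0.525, 0, 0, 0.92, -0.525, 0, 0, 0.92, -0.525, 0, 0, 0.92, -0.525, 0, 0, 0.92, -0.525, 0, 0, 0, 0, 0, -1, 0, 0, 0, -1, 0, 0, 0, -1, 0, 0, 0, -1, 0, 0, 0, -1, 0, 0, 0, -1], hand=0)

```text
clock: 2.6
position: [486.7, -275.0, 230.6]
orientation: [[0.682, 0.731, -0.001], [0.731, -0.682, 0.001], [-0.0, -0.001, -1.0]]
wrist_force: [0.2, 0.1, 0.3]
grip_width: 42.6
grasp_force: 0.0
```

Emit:
play_rows(increments=[0, 0, 0.33, -1, 0, 0, 0.33, -1, 0, 0, 0.33, -1, 0, 0, 0.33, -1, 0, 0, 0.33, -1, 0, 0, 0.33, -1, 0, 0, 0.33, -1, 0, 0, 0.33, -1, 0, 0, 0.33, -1, 0, 0, 0, -0.33, 0, 0, 0, 0])

```text
clock: 3.98
position: [487.0, -275.3, 142.3]
orientation: [[-0.06, 0.998, 0.0], [0.998, 0.06, -0.0], [-0.0, 0.0, -1.0]]
wrist_force: [-0.2, 0.5, 0.1]
grip_width: 42.8
grasp_force: 0.0
```

Run:
```python
from h import *
np.set_printoptions(precision=3,suppress=True)
d=snap('wrist','w0'); print(-np.array(d['R']).T@d['t'],np.array(d['R']))
s=observe(); print(s['position'],s['orientation'],s['wrist_force'],s['joints'])
```

```text
[ 483.065 -202.91   285.422] [[ 0.998  0.06   0.001]
 [ 0.057 -0.957  0.285]
 [ 0.018 -0.285 -0.958]]
[ 487.149 -275.362  142.632] [[-0.06   0.998  0.   ]
 [ 0.998  0.06  -0.   ]
 [-0.     0.    -1.   ]] [0.447 0.71  0.355] [-0.647 -0.032  1.85  -0.     1.323 -0.707]
```

View pics/w0.png

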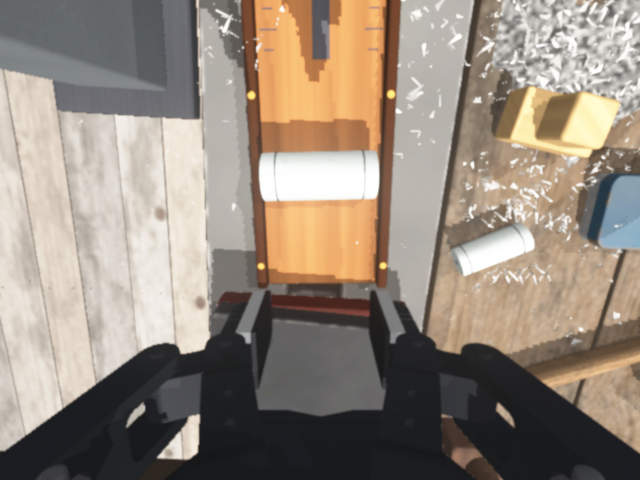

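The wrist view shows the bar at u 260–380, v 150–200, square to the tray. The rails run from (255,95) to (391,95) and (261,266) to (383,266), and the chock is at (555,120).

Run:
```python
from h import *
np.set_printoptions(precision=1,suppress=True)
d=load('w0');P=cloud(d);hsv=cv2.cvtColor(d['image'],cv2.COLOR_RGB2HSV)
m=(hsv[...,1]<50)&(hsv[...,2]>140); mm=np.zeros((480,640),np.uint8); mm[140:210,255:386]=m[140:210,255:386]
b=cv2.boundingRect(mm);print(b,np.nanpercentile(P[mm>0][:,2],[50,95]))
u,v,w,h=b
for z in(29,46):print('bar L,R',ray(d,(u,v+h/2),z),ray(d,(u+w,v+h/2),z))
print('bar top row/bottom row at z29',ray(d,(u+w/2,v),29),ray(d,(u+w/2,v+h),29))
for p in((252,95),(391,95),(261,266),(383,266)):print('rail screw',ray(d,p,22))
print('deck end',ray(d,(322,283),12))
hh=(hsv[...,1]>70)&(hsv[...,0]>12)&(hsv[...,0]<32)&(hsv[...,2]>100);hh[:,:480]=0;hh[:70]=0;hh[180:]=0
q=hh&(P[...,2]>50)&(P[...,2]<64);k=hh&(P[...,2]>18)&(P[...,2]<34)
for n,x in(('grip top',q),('base top',k)):
    w=P[x][:,:2].astype(np.float32);print(n,len(w),cv2.minAreaRect(w))
```

```text
(258, 150, 122, 51) [44.2 46.7]
bar L,R [ 440.7 -232.3   29. ] [ 527.5 -227.1   29. ]
bar L,R [ 443.5 -230.4   46. ] [ 524.6 -225.5   46. ]
bar top row/bottom row at z29 [ 483.  -212.1   29. ] [ 485.2 -248.    29. ]
rail screw [ 434.8 -178.5   22. ]
rail screw [ 530.4 -172.7   22. ]
rail screw [ 442.6 -303.6   22. ]
rail screw [ 538.7 -297.9   22. ]
deck end [ 491.9 -319.5   12. ]
grip top 797 ((647.7516479492188, -183.68954467773438), (30.284955978393555, 28.62074851989746), 80.03584289550781)
base top 2041 ((647.3319091796875, -187.105712890625), (42.04483413696289, 61.116737365722656), 79.48294067382812)
```

Emit:
play_rows(increments=[0, 0, 0.6, 0, 0, 0, 0.8, 0, 0, 0, 0.8, 0, 0, 0, 0.8, 0, 0, 0, 0.8, 0, 0, 0, 0.35, 0, 0, 0, 0, 0])

```text
clock: 4.9
position: [486.3, -274.7, 16.6]
orientation: [[-0.061, 0.998, -0.002], [0.998, 0.061, 0.001], [0.001, -0.002, -1.0]]
wrist_force: [-0.6, -0.2, 0.5]
grip_width: 42.8
grasp_force: 0.0
```

Emit:
play_rows(increments=[0.2, 0, 0, 0, 0.1, 0, 0, 0, 0.1, 0, 0, 0, 0.1, 0, 0, 0, 0.1, 0, 0, 0, 0, 0, 0, 0])

```text
clock: 5.65
position: [485.9, -257.0, 17.7]
orientation: [[-0.061, 0.998, -0.0], [0.998, 0.061, 0.0], [0.0, -0.0, -1.0]]
wrist_force: [-0.6, 0.6, -0.4]
grip_width: 42.6
grasp_force: 0.0
```

Run:
```python
from h import *
d=snap('wrist','w1');s=observe();print(s['position'],s['wrist_force'])
```

```text
[ 485.85280753 -257.15864784   17.67291711] [-0.72471143  0.05908051 -0.20239021]
```

View pics/w1.png

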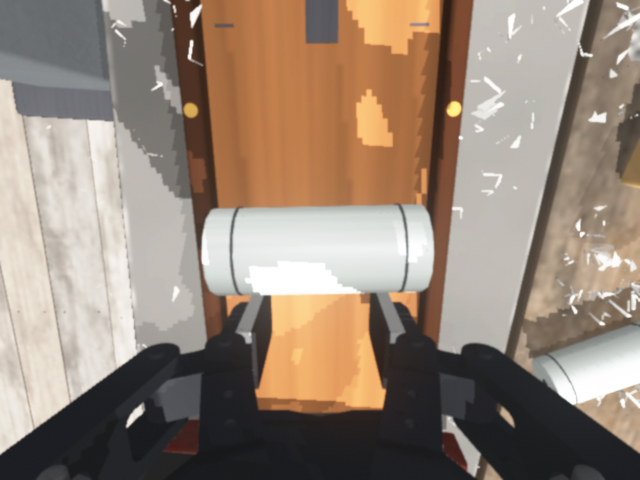

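The fingers are just touching the bar symmetrically (bar u 203–433, v 205–295). Now rolling it, slowly.

Emit:
play_rows(increments=[0.1, 0, 0, 0, 0.18, 0, 0, 0, 0.25, 0, 0, 0, 0.25, 0, 0, 0, 0.25, 0, 0, 0, 0.25, 0, 0, 0, 0.25, 0, 0, 0, 0.25, 0, 0, 0, 0.25, 0, 0, 0, 0.25, 0, 0, 0, 0.2, 0, 0, 0, 0.15, 0, 0, 0, 0.1, 0, 0, 0, 0.05, 0, 0, 0])

```text
clock: 7.45
position: [480.8, -174.0, 17.7]
orientation: [[-0.061, 0.998, 0.0], [0.998, 0.061, -0.0], [-0.0, 0.0, -1.0]]
wrist_force: [0.9, -0.5, -0.4]
grip_width: 42.6
grasp_force: 0.1
```

Run:
```python
from h import *
d=snap('wrist','w2');s=observe();print(s['position'],s['wrist_force'])
print(ray(d,(320,0),29),ray(d,(320,200),29),ray(d,(320,100),39))
```

```text
[ 480.81609095 -173.87907326   17.702894  ] [-0.24059912  0.3433928  -0.68118742]
[474.32513841 -59.65293947  29.        ] [ 478.28404269 -124.37973715   29.        ] [476.20727907 -90.50175406  39.        ]
```

View pics/w2.png

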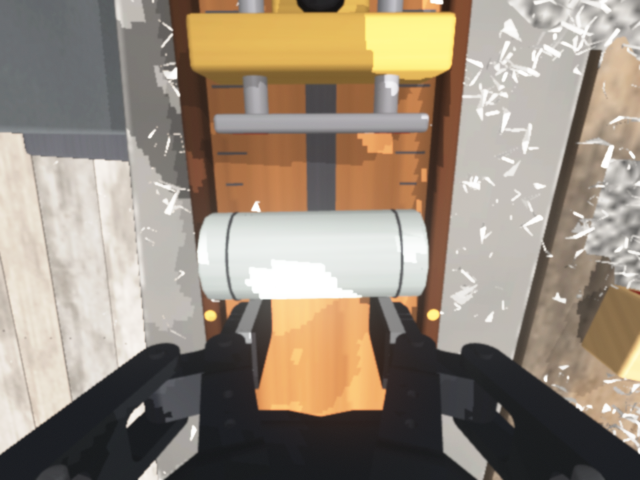

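The bar is at v 210–298. The anvil front is at v≈131, about 25–29 mm ahead of the bar's front.

Emit:
play_rows(increments=[0.1, 0, 0, 0, 0.1, 0, 0, 0, 0.1, 0, 0, 0, 0.1, 0, 0, 0, 0.1, 0, 0, 0, 0.1, 0, 0, 0, 0.05, 0, 0, 0, 0.03, 0, 0, 0, 0.03, 0, 0, 0, 0.03, 0, 0, 0])

```text
clock: 8.75
position: [479.5, -151.9, 17.8]
orientation: [[-0.061, 0.998, 0.0], [0.998, 0.061, -0.0], [-0.0, 0.0, -1.0]]
wrist_force: [-0.1, -0.5, -0.4]
grip_width: 42.6
grasp_force: 0.1
```

Emit:
play_rows(increments=[0.02, 0, 0, 0, 0.02, 0, 0, 0, 0.02, 0, 0, 0])

```text
clock: 9.12
position: [479.4, -150.1, 17.7]
orientation: [[-0.061, 0.998, 0.0], [0.998, 0.061, -0.0], [-0.0, 0.0, -1.0]]
wrist_force: [0.1, 0.1, -0.5]
grip_width: 42.4
grasp_force: 0.1
```

Emit:
play_rows(increments=[0.02, 0, 0, 0, 0.02, 0, 0, 0])

```text
clock: 9.38
position: [479.3, -148.8, 17.7]
orientation: [[-0.061, 0.998, -0.0], [0.998, 0.061, 0.0], [0.0, -0.0, -1.0]]
wrist_force: [-0.6, -0.3, 0.5]
grip_width: 42.7
grasp_force: 0.1
```

Run:
```python
from h import *
d=snap('wrist','w3');s=observe();print(s['position'],s['wrist_force'])
im=d['image'];g=cv2.cvtColor(im,cv2.COLOR_RGB2GRAY)
P=cloud(d)
for u in(240,300,400):
    print(u,[(v,int(g[v,u]),round(float(P[v,u,2]))) for v in range(170,236,3)])
cv2.imwrite('pics/w3c.png',cv2.resize(im[140:320,180:450,::-1],None,fx=2.9,fy=2.9))
```

```text
[ 479.27516031 -148.76089238   17.6915167 ] [ 0.26175997 -0.22323545 -0.63548032]
240 [(170, 98, 13), (173, 99, 13), (176, 98, 12), (179, 98, 13), (182, 98, 12), (185, 104, 21), (188, 114, 30), (191, 123, 38), (194, 158, 40), (197, 163, 40), (200, 159, 41), (203, 157, 41), (206, 140, 41), (209, 106, 11), (212, 115, 12), (215, 179, 32), (218, 190, 35), (221, 204, 35), (224, 214, 36), (227, 214, 38), (230, 217, 39), (233, 219, 41)]
300 [(170, 103, 13), (173, 103, 11), (176, 103, 12), (179, 104, 12), (182, 106, 12), (185, 114, 22), (188, 115, 31), (191, 127, 38), (194, 160, 39), (197, 162, 38), (200, 158, 41), (203, 157, 40), (206, 138, 39), (209, 110, 12), (212, 136, 25), (215, 178, 32), (218, 193, 35), (221, 207, 36), (224, 213, 38), (227, 213, 39), (230, 219, 41), (233, 220, 41)]
400 [(170, 128, 12), (173, 128, 13), (176, 129, 12), (179, 129, 12), (182, 123, 13), (185, 115, 24), (188, 116, 33), (191, 141, 39), (194, 209, 40), (197, 232, 41), (200, 233, 40), (203, 236, 39), (206, 229, 39), (209, 141, 13), (212, 169, 32), (215, 180, 35), (218, 194, 35), (221, 202, 38), (224, 197, 39), (227, 182, 39), (230, 178, 41), (233, 155, 43)]
```

View pics/w3c.png

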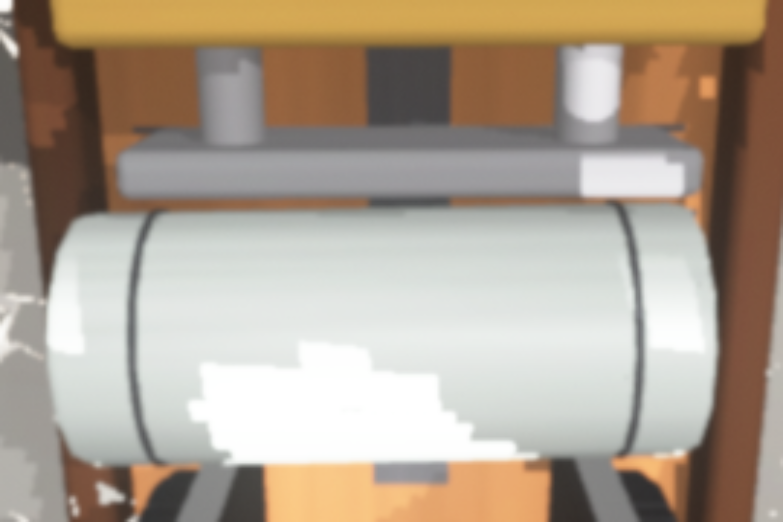

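The crop shows the anvil's lower edge at crop v≈195 and the bar's upper outline at v≈205–215, with a thin strip of deck between. That is a gap of a few mm, so I'll creep on.

Run:
```python
from h import *
d=load('w3')
print(ray(d,(320,207.5),39), ray(d,(320,211.5),29),ray(d,(320,211.5),35))
c=-np.array(d['R']).T@d['t']; p=ray(d,(320,211.5),29)  # tangent plane: axis distance 17
v=(p-c)/np.linalg.norm(p-c); n=np.array([0,-v[2],v[1]]); n/=np.linalg.norm(n)
for ay in np.arange(-126,-116,.5):
    print(ay,round(float(n@(np.array([479,ay,29])-c)),2),end='; ')
```

```text
[ 476.78908154 -100.16192274   39.        ] [ 477.00540639 -103.63253075   29.        ] [ 476.92733171 -102.39710082   35.        ]
-126.0 -21.91; -125.5 -21.42; -125.0 -20.93; -124.5 -20.44; -124.0 -19.95; -123.5 -19.46; -123.0 -18.97; -122.5 -18.48; -122.0 -17.99; -121.5 -17.5; -121.0 -17.01; -120.5 -16.52; -120.0 -16.03; -119.5 -15.54; -119.0 -15.05; -118.5 -14.56; -118.0 -14.07; -117.5 -13.58; -117.0 -13.09; -116.5 -12.6;
```

Emit:
play_rows(increments=[0.02, 0, 0, 0, 0.015, 0, 0, 0])

```text
clock: 9.68
position: [479.2, -147.8, 17.7]
orientation: [[-0.061, 0.998, -0.0], [0.998, 0.061, -0.0], [-0.0, -0.0, -1.0]]
wrist_force: [0.0, -0.9, -0.0]
grip_width: 43.0
grasp_force: 0.1
```

Emit:
play_rows(increments=[0.02, 0, 0, 0, 0.02, 0, 0, 0, 0.015, 0, 0, 0])

```text
clock: 10.05
position: [479.1, -146.2, 17.7]
orientation: [[-0.061, 0.998, -0.0], [0.998, 0.061, -0.0], [-0.0, -0.0, -1.0]]
wrist_force: [0.2, -0.3, 0.2]
grip_width: 42.8
grasp_force: 0.3
```

Emit:
play_rows(increments=[0.01, 0, 0, 0])

```text
clock: 10.18
position: [479.1, -146.1, 17.8]
orientation: [[-0.061, 0.998, -0.0], [0.998, 0.061, -0.0], [-0.0, -0.0, -1.0]]
wrist_force: [-0.3, -1.1, -0.7]
grip_width: 42.8
grasp_force: 0.6
```

Emit:
play_rows(increments=[0.01, 0, 0, 0])

```text
clock: 10.3
position: [479.1, -145.8, 17.8]
orientation: [[-0.061, 0.998, -0.0], [0.998, 0.061, -0.001], [-0.001, -0.0, -1.0]]
wrist_force: [-0.6, -1.9, 0.1]
grip_width: 42.9
grasp_force: 0.8
```

Emit:
play_rows(increments=[0.01, 0, 0, 0])

```text
clock: 10.42
position: [479.1, -145.5, 17.8]
orientation: [[-0.061, 0.998, -0.0], [0.998, 0.061, -0.0], [-0.0, -0.0, -1.0]]
wrist_force: [-1.5, -1.0, 0.9]
grip_width: 42.4
grasp_force: 0.9
```

Emit:
play_rows(increments=[0.01, 0, 0, 0])

```text
clock: 10.55
position: [479.1, -145.2, 17.8]
orientation: [[-0.061, 0.998, 0.0], [0.998, 0.061, -0.0], [-0.0, -0.0, -1.0]]
wrist_force: [0.0, -2.6, 0.7]
grip_width: 42.9
grasp_force: 1.3
```

Emit:
play_rows(increments=[0.01, 0, 0, 0, 0.01, 0, 0, 0])

```text
clock: 10.8
position: [479.1, -145.1, 17.9]
orientation: [[-0.061, 0.998, 0.0], [0.998, 0.061, -0.002], [-0.002, 0.0, -1.0]]
wrist_force: [-0.8, -5.8, 0.8]
grip_width: 42.7
grasp_force: 2.8
```

Emit:
play_rows(increments=[0.01, 0, 0, 0])

```text
clock: 10.92
position: [479.1, -145.1, 17.9]
orientation: [[-0.061, 0.998, 0.0], [0.998, 0.061, -0.002], [-0.002, 0.0, -1.0]]
wrist_force: [-1.1, -6.1, 1.0]
grip_width: 42.4
grasp_force: 3.3
```

Emit:
play_rows(increments=[0, 0, 0, 0, 0, 0, 0, 0])

```text
clock: 11.18
position: [479.1, -145.1, 17.9]
orientation: [[-0.061, 0.998, 0.0], [0.998, 0.061, -0.002], [-0.002, 0.0, -1.0]]
wrist_force: [-0.9, -6.0, 0.5]
grip_width: 42.5
grasp_force: 3.0
```

Emit:
play_rows(increments=[0, 0, 0, 0, 0, 0, 0, 0, 0, 0, 0, 0, 0, 0, 0, 0])

```text
clock: 11.68
position: [479.1, -145.1, 17.9]
orientation: [[-0.061, 0.998, 0.0], [0.998, 0.061, -0.002], [-0.002, 0.0, -1.0]]
wrist_force: [-0.8, -5.5, 1.1]
grip_width: 42.7
grasp_force: 3.0
```

Emit:
play_rows(increments=[-0.02, 0, 0, 0, -0.03, 0, 0, 0, -0.05, 0, 0, 0, -0.1, 0, 0, 0, -0.2, 0, 0, 0, -0.3, 0, 0, 0, -0.3, 0, 0, 0, 0, 0, -0.5, 0, 0, 0, -0.8, 0, 0, 0, -0.5, 0, 0, 0, 0, 0])

```text
clock: 13.05
position: [482.1, -174.6, 73.8]
orientation: [[-0.061, 0.998, 0.004], [0.998, 0.061, -0.002], [-0.002, 0.003, -1.0]]
wrist_force: [0.6, -0.1, 0.4]
grip_width: 43.3
grasp_force: 0.0
```

Run:
```python
from h import *
d=snap('wrist','w4');s=observe();print(s['position'],s['orientation'],s['joints'])
im=d['image'];cv2.imwrite('pics/w4c.png',cv2.resize(im[60:300,160:480,::-1],None,fx=2.5,fy=2.5))
```

```text
[ 481.22091105 -174.18125212   72.46744964] [[-6.08537184e-02  9.98145750e-01  1.37379620e-03]
 [ 9.98146383e-01  6.08547301e-02 -7.07037684e-04]
 [-7.89328656e-04  1.32822384e-03 -9.99998806e-01]] [-4.92800524e-01 -6.34500243e-02  2.00762383e+00  2.90455146e-05
  1.19587402e+00 -5.53703023e-01]
```

View pics/w4c.png

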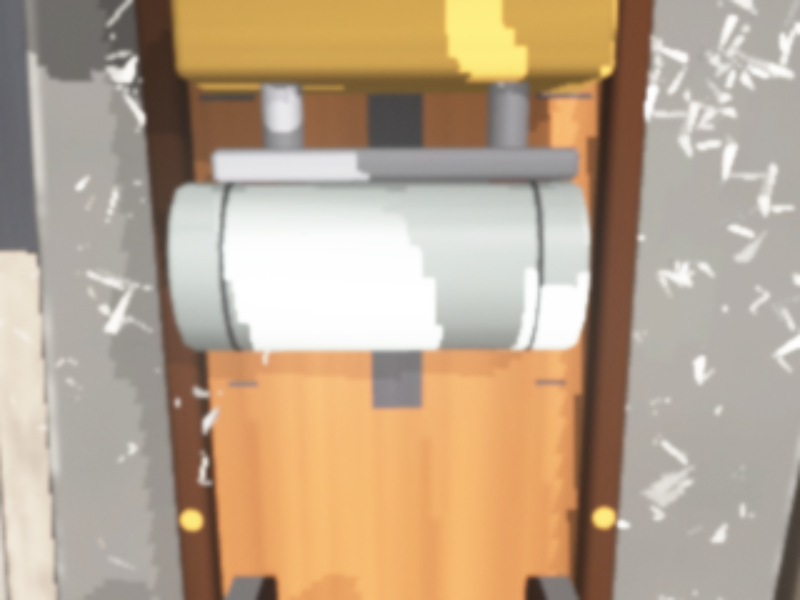

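The bar lies square against the anvil front (crop v≈182, no deck strip visible). Its middle is at crop (379,265), slightly left of the tray's centreline. Now I'll go over the chock.

Run:
```python
from h import *
d=load('w4')
f=lambda u,v:(160+u/2.5,60+v/2.5)
for z in(29,40):print('bar ends',ray(d,f(168,265),z),ray(d,f(590,265),z))
for n,p in(('sL',(192,520)),('sR',(604,518))):print(n,ray(d,f(*p),22))
print('anvil ends',ray(d,f(213,180),39),ray(d,f(577,180),39))
```

```text
bar ends [ 431.25900447 -119.99567079   29.        ] [ 518.5747351  -114.67929688   29.        ]
bar ends [ 433.97292248 -118.9423845    40.        ] [ 516.1726009  -113.93751055   40.        ]
sL [ 434.3203265  -178.95821623   22.        ]
sR [ 530.49044849 -172.71780023   22.        ]
anvil ends [ 442.51505734 -102.54921455   39.        ] [511.95386082 -98.29640424  39.        ]
```

Emit:
play_rows(increments=[0, 0, -0.7, 0, -0.1, 0.4, -0.6, 0, -0.1, 0.7, 0, 0, -0.1, 0.88, 0, 0, -0.1, 0.88, 0, 0, -0.1, 0.88, 0, 0, -0.1, 0.88, 0, 0, -0.1, 0.88, 0, 0, 0, 0, 0, 1, 0, 0, 0, 1, 0, 0, 0, 0.6, 0, 0, 0, 0, 0, 0, 0, 0], hand=-0.4)

```text
clock: 14.72
position: [646.4, -184.8, 109.8]
orientation: [[0.165, 0.986, -0.001], [0.986, -0.165, 0.001], [0.0, -0.001, -1.0]]
wrist_force: [-0.3, 0.4, -0.2]
grip_width: 59.7
grasp_force: 0.0
```

Emit:
play_rows(increments=[0.0, 0.03, 0.7, 0, 0, 0, 0.8, 0, 0, 0, 0.7, 0, 0, 0, 0.35, 0, 0, 0, 0.1, 0, 0, 0, 0, 0])

```text
clock: 15.48
position: [648.1, -185.3, 31.7]
orientation: [[0.165, 0.986, 0.001], [0.986, -0.165, -0.0], [-0.0, 0.001, -1.0]]
wrist_force: [0.5, -0.4, 0.6]
grip_width: 60.1
grasp_force: 0.0
```

Emit:
play_rows(increments=[0, 0, 0, 0, 0, 0, 0, 0, 0, 0, 0, 0, 0, 0, 0, 0, 0, 0, 0, 0, 0, 0, 0, 0], hand=1)

```text
clock: 16.23
position: [648.6, -185.5, 32.5]
orientation: [[0.165, 0.986, 0.002], [0.986, -0.165, -0.001], [-0.0, 0.002, -1.0]]
wrist_force: [0.7, -0.0, 5.4]
grip_width: 26.9
grasp_force: 62.0
```

Emit:
play_rows(increments=[0, 0, -0.2, 0, 0, 0, -0.5, 0, 0, 0, -0.7, 0, 0, -0.3, -0.6, 0, -0.04, -0.7, 0, 0, -0.04, -0.85, 0, 0, -0.04, -0.85, 0, 0, -0.04, -0.85, 0, 0, -0.04, -0.85, 0, 0, -0.04, -0.82, 0, 0, 0, -0.5, 0, 0, 0, 0, 0, -0.9, 0, 0, 0, -0.9, 0, 0, 0, -0.8, 0, 0, 0, 0, 0, 0, 0, 0])

```text
clock: 18.23
position: [477.5, -164.0, 91.7]
orientation: [[-0.06, 0.998, 0.001], [0.998, 0.06, -0.0], [-0.0, 0.001, -1.0]]
wrist_force: [0.3, 0.2, -2.2]
grip_width: 26.7
grasp_force: 61.1
```

Run:
```python
from h import *
d=snap('wrist','w5');s=observe();print(s['position'],s['orientation'],s['wrist_force'],s['grip_width'])
```

```text
[ 477.42156448 -163.90969941   91.52166669] [[-6.00418934e-02  9.98195764e-01  4.33170019e-04]
 [ 9.98195831e-01  6.00419876e-02 -2.07988944e-04]
 [-2.33622072e-04  4.19900457e-04 -9.99999885e-01]] [-4.39464409e-01  5.46173247e-04 -2.14954177e+00] 26.720832859866217
```

View pics/w5.png

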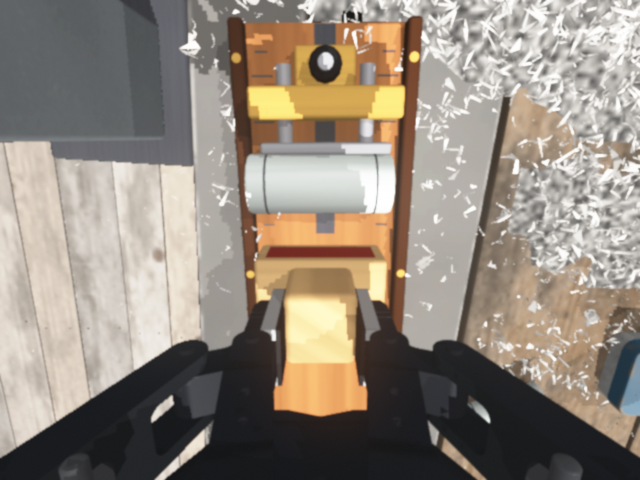

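The wrist view shows the chock held square at u 257–385 (middle 321), its red front edge at v≈250. The bar ahead spans u 246–395 (middle 320.5) and still touches the anvil. Lowering.

Emit:
play_rows(increments=[0, 0, 0.3, 0, 0, 0, 0.5, 0, 0, 0, 0.4, 0, 0, 0, 0.2, 0, 0, 0, 0.05, 0, 0, 0, 0, 0, 0, 0, 0, 0])

```text
clock: 19.15
position: [477.7, -164.1, 48.3]
orientation: [[-0.061, 0.998, 0.001], [0.998, 0.061, -0.001], [-0.001, 0.001, -1.0]]
wrist_force: [0.4, -0.2, -1.8]
grip_width: 27.1
grasp_force: 61.1
```

Emit:
play_rows(increments=[0, 0, 0.03, 0, 0, 0, 0.02, 0])

```text
clock: 19.4
position: [477.3, -163.9, 46.3]
orientation: [[-0.061, 0.998, 0.0], [0.998, 0.061, -0.0], [-0.0, 0.0, -1.0]]
wrist_force: [0.1, 0.3, -1.6]
grip_width: 26.5
grasp_force: 61.1
```

Run:
```python
from h import *
d=load('w5');P=cloud(d)
print('front top edge',ray(d,(321,260),85), 'bottom front', ray(d,(321,247),59))
for v in range(236,275,3): print(v,P[v,321].round(0),end=' ')
```

```text
front top edge [ 477.27707161 -144.39420158   85.        ] bottom front [ 477.50114443 -146.44599099   59.        ]
236 [ 478. -154.   12.] 239 [ 478. -156.   12.] 242 [ 478. -158.   12.] 245 [ 477. -144.   62.] 248 [ 477. -144.   68.] 251 [ 477. -144.   73.] 254 [ 477. -144.   78.] 257 [ 477. -144.   81.] 260 [ 477. -144.   85.] 263 [ 477. -146.   86.] 266 [ 477. -147.   86.] 269 [ 477. -147.   89.] 272 [ 477. -148.   91.]
```

Emit:
play_rows(increments=[0, 0, 0.02, 0, 0, 0, 0.02, 0])

```text
clock: 19.65
position: [477.2, -163.9, 45.0]
orientation: [[-0.061, 0.998, -0.0], [0.998, 0.061, 0.0], [0.0, -0.0, -1.0]]
wrist_force: [0.2, 0.2, -0.5]
grip_width: 26.7
grasp_force: 61.1
```

Emit:
play_rows(increments=[0, 0, 0.02, 0])

```text
clock: 19.77
position: [477.2, -163.9, 44.5]
orientation: [[-0.061, 0.998, -0.0], [0.998, 0.061, 0.0], [0.0, -0.0, -1.0]]
wrist_force: [-1.7, 0.9, 1.1]
grip_width: 26.6
grasp_force: 61.7
```

Emit:
play_rows(increments=[0.05, 0, 0, 0, 0.06, 0, 0, 0, 0.06, 0, 0, 0, 0.05, 0, 0, 0, 0, 0, 0, 0])

```text
clock: 20.4
position: [476.9, -157.1, 44.5]
orientation: [[-0.061, 0.998, 0.0], [0.998, 0.061, 0.0], [0.0, 0.0, -1.0]]
wrist_force: [-0.2, 0.4, 0.1]
grip_width: 26.8
grasp_force: 61.2
```

Emit:
play_rows(increments=[0.02, 0, 0, 0, 0.02, 0, 0, 0])

```text
clock: 20.65
position: [476.8, -156.1, 44.5]
orientation: [[-0.061, 0.998, 0.0], [0.998, 0.061, -0.0], [-0.0, 0.0, -1.0]]
wrist_force: [0.1, -0.2, -0.3]
grip_width: 27.1
grasp_force: 61.2
```

Emit:
play_rows(increments=[0.02, 0, 0, 0])

```text
clock: 20.78
position: [476.8, -155.6, 44.5]
orientation: [[-0.061, 0.998, 0.0], [0.998, 0.061, -0.0], [-0.0, 0.0, -1.0]]
wrist_force: [-1.1, -0.2, -1.0]
grip_width: 27.3
grasp_force: 61.2
```

Emit:
play_rows(increments=[0.015, 0, 0, 0])

```text
clock: 20.9
position: [476.7, -155.1, 44.5]
orientation: [[-0.061, 0.998, 0.0], [0.998, 0.061, -0.0], [-0.0, 0.0, -1.0]]
wrist_force: [0.4, -0.4, -0.8]
grip_width: 26.5
grasp_force: 61.2
```

Emit:
play_rows(increments=[0.012, 0, 0, 0])

```text
clock: 21.02
position: [476.7, -154.7, 44.4]
orientation: [[-0.061, 0.998, 0.0], [0.998, 0.061, -0.0], [-0.0, 0.0, -1.0]]
wrist_force: [-0.7, -0.4, -1.0]
grip_width: 27.3
grasp_force: 61.2
```

Emit:
play_rows(increments=[0.01, 0, 0, 0])

```text
clock: 21.15
position: [476.7, -154.4, 44.4]
orientation: [[-0.061, 0.998, 0.0], [0.998, 0.061, -0.0], [-0.0, 0.0, -1.0]]
wrist_force: [-0.6, -0.1, -0.6]
grip_width: 27.1
grasp_force: 61.2
```

Emit:
play_rows(increments=[0.01, 0, 0, 0])

```text
clock: 21.28
position: [476.7, -154.2, 44.5]
orientation: [[-0.061, 0.998, 0.0], [0.998, 0.061, -0.0], [-0.001, 0.0, -1.0]]
wrist_force: [0.3, -1.9, -1.0]
grip_width: 26.9
grasp_force: 61.2
```

Emit:
play_rows(increments=[0.01, 0, 0, 0])

```text
clock: 21.4
position: [476.7, -154.2, 44.5]
orientation: [[-0.061, 0.998, 0.0], [0.998, 0.061, -0.001], [-0.001, 0.0, -1.0]]
wrist_force: [-0.5, -3.0, -1.2]
grip_width: 27.2
grasp_force: 61.2
```

Emit:
play_rows(increments=[0, 0, 0, 0])

```text
clock: 21.52
position: [476.7, -154.2, 44.5]
orientation: [[-0.061, 0.998, 0.0], [0.998, 0.061, -0.001], [-0.001, 0.0, -1.0]]
wrist_force: [-0.2, -2.8, -1.6]
grip_width: 26.8
grasp_force: 61.2
```

Emit:
play_rows(increments=[0, 0, 0.01, 0, 0, 0, 0, 0])

```text
clock: 21.78
position: [476.7, -154.2, 44.5]
orientation: [[-0.061, 0.998, 0.0], [0.998, 0.061, -0.001], [-0.001, 0.0, -1.0]]
wrist_force: [-1.7, -2.8, 2.1]
grip_width: 26.8
grasp_force: 61.4
```

Emit:
play_rows(increments=[0.005, 0, 0.01, 0, 0, 0, 0, 0])

```text
clock: 22.02
position: [476.7, -154.2, 44.5]
orientation: [[-0.061, 0.998, -0.0], [0.998, 0.061, -0.001], [-0.001, -0.0, -1.0]]
wrist_force: [-3.2, -4.8, 4.6]
grip_width: 27.0
grasp_force: 61.9
```

Emit:
play_rows(increments=[0, 0, 0, 0, 0, 0, 0, 0, 0, 0, 0, 0, 0, 0, 0, 0, 0, 0, 0, 0], hand=-0.1)

```text
clock: 22.65
position: [476.6, -153.5, 43.7]
orientation: [[-0.061, 0.998, -0.0], [0.998, 0.061, 0.0], [0.0, -0.0, -1.0]]
wrist_force: [0.0, -0.8, -0.2]
grip_width: 46.8
grasp_force: 0.0
```

Emit:
play_rows(increments=[0, 0, -0.1, 0, 0, 0, -0.3, 0, 0, 0, -0.6, 0, 0, 0, -0.8, 0, 0, 0, -0.8, 0, 0, 0, -0.6, 0, -0.5, 0, -0.2, 0, -0.8, 0, 0, 0, -0.5, 0, 0, 0, 0, 0, 0, 0, 0, 0, 0, 0])

```text
clock: 24.02
position: [479.6, -207.2, 145.2]
orientation: [[-0.061, 0.998, -0.001], [0.998, 0.061, 0.001], [0.001, -0.001, -1.0]]
wrist_force: [-0.6, -0.6, -0.2]
grip_width: 46.9
grasp_force: 0.0
```

Run:
```python
from h import *
d=snap('wrist','w6');s=observe();print(s['position'],s['wrist_force'],s['clock'])
im=d['image'];cv2.imwrite('pics/w6c.png',cv2.resize(im[0:300,160:480,::-1],None,fx=2,fy=2,interpolation=cv2.INTER_CUBIC))
```

```text
[ 479.6695261  -207.03174002  145.3451849 ] [-0.37447878  0.59260275  0.37468622] 24.075
```

View pics/w6c.png

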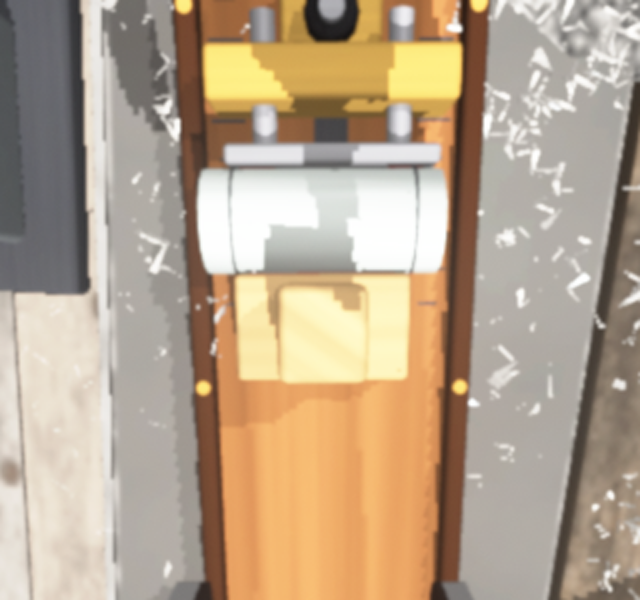

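The final view shows the bar (crop u 198–446) against the anvil. The chock (u 238–408, middle 323 against the bar's 322) sits square behind it with no gap, and the gripper is clear.

```bash
python3 -c "
from workcell import *
print(hand_in())"
```

```text
the job is handed in; nothing more can be done
None
```

I rolled the bar to the anvil, pressed it home at about 6 N for roughly 0.9 s, and set the chock squarely behind its middle; the job was handed in at about 24 s, and the last picture showed no gap at the anvil or chock (to about 0.6 mm).

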